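Free the pawl and lower the press lever

ROBOT

A 6-joint arm with a two-finger parallel gripper is mounted at the origin on the work surface. World frame = base frame: x ahead of the robot, y to its left, z up, the work surface at z = 0. Lengths are in mm, angles in rad, forces in N, time in s.
With the tool pointing down it reaches from about 350 to 875 mm from the base axis. Payload 4.2 kg.
Tool frame: the origin (TCP) lies at the very end of the fingers, on their centre line; the grasp point (between the pads) lies 19 mm behind it; z points along the fingers, y is the direction in which the jaws open and shut (so a half turn about z gives the same grasp; the last joint's range is limited). The gripper opens to 85 mm and grips with 20 to 120 N. Pads are 22 mm wide; open, the fingers measure 114 mm over their backs; the gripper's body (76 mm by 85 mm) begins 54 mm behind the grasp point. The pads swing forward as they close: fully open they stand 13 mm farther back than shut.
Start: joints at [1.511, 0.385, 0.008, 0, -1.194, -0.259], TCP at [195.859, 593.497, 231.312] pointing down, gripper open.
Joint ranges: [-3.14, 3.14], [-1.21, 2.06], [-1.07, 1.41], [-3.16, 2.05], [-2.99, -0.16], [-3.1, 3.1]. Speed limits (rad/s): [2.79, 2.79, 3.14, 3.14, 3.14, 3.14].

INTERFACE

Orientations are given as a unit quaternion [x, y, z, w].
In Python, from cell import env gives the robot as it stands.
- The arm moves only by the tool move_arm, never from a script. Its argument "commands" is a list of rows, each a list of 5 numbers: the shift along the tool's x, y, z in m, then the turn about the tool's z in rad, then the finger opening in m, from 0 to 0.0854. In form: [[dx, dy, dz, roll, claw], ...]. A call has 1 to 5 rows; each row is the pose to reach, as a shift and turn from the pose commanded when the call began, along the tool's axes at that moment; what a row does not reach only later rows make up. A row lasts 1/10 s, in which the tool goes at most 50 mm and 8.59 degrees, less where a joint would pass 70% of its speed; a pose out of reach is approached as far as the arm can. A call with a gripper value outside its range is refused whole. The fingers move at their own pace and stop on an object; the grip force is fixed at half the most. Time passes only in rows, so rows that repeat a pose let the fingers close. It gives the time, the measured TCP pose, the force and the opening at its end, in the units of the state.
- env.read_state(): the state, without advancing time (a new reading comes with each control period).
- env.get_image(name): name is "scene" or "side" or "wrist"; returns the picture (420x560x3 uint8, red, green, blue); there is no depth.
- env.camera_params(name): a dict with "camera_matrix" (3x3 intrinsics, pixels), "R" (3x3) and "t" (3): a world point X has camera coordinates R X + t. Camera axes: x right, y down, z forward; pixel columns grow to the right and rows downward; lengths in mm; the calibration is good to about 2 mm. A picture is of the moment at which its call begins: read the wrist's pose just before it. camera_params takes no time and is no camera call; for the wrist camera it gives the pose at the moment of the call.
- env.job_done(): hands the job in, once; it reports no verdict.
The state is a dict: "time_s": time; "joints": joint angles; "joint_vel": joint speeds; "joint_efforts": joint torques, N m; "tool_pos": TCP position; "tool_rot": TCP orientation; "contact_force": force on the tool from outside, world axes, zero at the start; "torque": the same for the moment, N m; "width": opening from 0.0 (shut) to 1.0 (fully open).
Only numpy, scipy, OpenCV 4.12 (cv2) and the standard library are available. Lean on these libraries where they do the work, as an engineer would, in place of code of your own. Each camera call takes 0.05 s, during which the arm holds its last target.

TASK

The weighted, rubber-gripped lever of the bench press is held up by a ratchet pawl. Pick up the wooden-handled pry bar, put its steel end under the pawl's lug and flick the pawl up clear of the ratchet wheel (keep your fingers and the arm off the pawl), then lower the lever gently until it is fully down on the bearing. Finish with the bar lying flat on the bench, the pawl still up, and the other loose things left where they were.

Things in the scene. Friction and masses are not known exactly. Their poses are not given: they have to be found in the camera images.
- press: green dead-weight lever press, fixed. Origin on the bench plane right below the axle's middle; z up, x along the axle, -x is the ratchet side, the lever reaches to +y. In this frame, mm: base plate 20 high, x -75 to 70, y -63 to 127; upright and pawl bracket x -22 to -4, up to z 185, y -38 to 86; anvil and bearing at x 30, y 80, 50 across, up to z 88
- axle (a point): middle of the press axle, 140 mm above the bench. The ratchet wheel on it (82 mm across) is at press x -38 to -26; the lever, a 20 mm square steel bar, swings at press x 20 to 40 and carries a weight 48 mm across, 78 mm from the axle, reaching 26 mm above the lever's middle line
- pawl (a joint): angle of the pawl, rad: 0 engaged in the wheel, grows to at most 0.9 as the lug swings up; clear of the teeth, with room to spare, above 0.3. Its pivot is stiff: it stays where it is left; about 2 N up at the lug moves it. While engaged it stops the lever at about 0.2 rad
- pawl_bar: the pawl: steel bar on top of the ratchet wheel, its nose in the teeth, with a flat lug standing out to press -x. Origin on its pivot, which lies along press x at about press y 59, z 182 mm; the lug is some 46 mm from the pivot towards press -y. Axes as the press while engaged
- pawl_lug (a point): middle of the underside of the lug, where the bar lifts: at the start near press x -53, y 11, z 185 mm. Lug: 28 mm along press x (14 either side of this point), 22 mm along press y, 7 mm thick; from 15 mm behind this point (press +x) the wheel begins; below and in front it is open down to the base plate. Raising it 25 to 30 mm straight up turns the pawl about 0.5 rad
- lever (a joint): angle of the lever, rad: 0 to 0.08 at the start (0 = 0.9 rad above level); grows as it is lowered; 0.9 = level, its head down on the bearing (hard stop). Friction holds it wherever it is left; with the pawl clear it takes about 3 to 9 N down on the grip
- lever_grip (a point): middle of the black rubber grip at the lever's end: a round crank handle 22 mm thick that stands out sideways from the lever, level along press x, from press x 40 to 104 (this point at x 72). It moves on a circle of 165 mm radius about the axle line, towards press +y and down, from about 270 to 140 mm above the bench. Can be pinched from above
- bar: pry bar lying on the bench: square wooden handle 110 x 16 x 16 mm, then on the same line a round steel rod 9 mm thick, 90 mm long; 140 g. Origin: middle of the handle, on its axis (8 mm above the bench when lying); +x points to the steel tip. It balances about 20 mm from the origin towards the tip
- bar_tip (a point): the steel end of the pry bar, 145 mm from the bar's origin
- bearing_a: bystander: loose steel bearing, 52 mm across, 16 mm high. Origin: centre of its underside.
- bearing_b: bystander: loose steel bearing, 60 mm across, 18 mm high. Origin: centre of its underside.
- bearing_c: bystander: loose steel bearing, 68 mm across, 20 mm high. Origin: centre of its underside.
- wrench: bystander: steel wrench 180 mm long, lying, origin under its middle.
- bowl: bystander: small open steel bowl, 84 mm across, 36 mm high. Origin: centre of its underside.
- jar: bystander: amber glass jar with black cap, 60 mm across, 75 mm high. Origin: centre of its underside.
Mind the look-alikes: they are no part of the job. There is more than one size of the bar; the one meant has the size given above.

How it is judged (in metres and radians):
On the way, in this order (a step that is already met when the one before it is completed fails the run):
1. the pry bar lifts the pawl clear of the ratchet wheel (pawl at more than 0.3 rad, bar touching it) (value of joint pawl above 0.3 rad and contact force between bar and pawl_bar above 0.1 N).
2. the lever is lowered fully (more than 0.86 rad) (value of joint lever above 0.86 rad), for 0.2 s.
At the end, for the whole second after the job is handed in: The lever is down (above 0.86 of 0.9 rad) and still, the pawl stands clear (above 0.3 rad), and the bar lies flat on the bench at rest (middle of handle under 20 mm, tip under 30 mm above the bench) (value of joint lever above 0.86 rad and value of joint pawl above 0.3 rad and height (world z) of bar between 0 and 0.02 m and height (world z) of bar_tip below 0.03 m and linear speed of bar below 0.02 m/s and velocity of joint lever below 0.05 rad/s); the robot touches nothing.
It fails at once if the fingers or the robot arm touch the pawl (contact force between any of the fingers, the arm and pawl_bar above 0.5 N).
It fails at once if the lever is slammed (lowered faster than 2 rad/s, a third of a metre a second at its grip) (velocity of joint lever above 2 rad/s).
It fails at once if another loose thing is moved by more than 30 mm (distance of any of bearing_a, bearing_b, bearing_c, wrench, bowl, jar from where it was at the start of the episode above 0.03 m).
It also fails if it takes over 61 s, if anything falls off the work surface, if the arm or the gripper's body presses on something with over 40 N, if the wrist force passes 120 N, or if a joint passes its speed limit or range.

## Working session

There is one attempt and no reset: what is moved stays moved. The work goes in short steps, Python scripts to look and compute and a tool call to move; the robot and the scene stay as the last step left them, time stands still between calls to the robot, and variables do not carry over. Pictures are saved under pics/ and viewed, and the job is handed in when it is done.

Besides the shell and the picture viewer there is one more tool, called as name(argument=value, ...) on one line, values as JSON. move_arm: Moves the arm, as the interface text tells. Its arguments: {"type":"object","properties":{"commands":{"type":"array"}},"required":["commands"]}

```bash
ls; mkdir -p pics
cat > h.py <<'E'
import numpy as np, cv2
from cell import env
def snap(n,f):
    im=env.get_image(n); cv2.imwrite('pics/'+f,im[:,:,::-1]); return im
def ray(n,u,v,p=None):
    p=p or env.camera_params(n); K=np.array(p['camera_matrix']);R=np.array(p['R']);t=np.array(p['t'])
    d=R.T@np.linalg.solve(K,[u,v,1.]); return -R.T@t,d/np.linalg.norm(d)
def plane(n,u,v,z,p=None):
    c,d=ray(n,u,v,p); return c+d*(z-c[2])/d[2]
def tri(a,b):
    (c1,d1),(c2,d2)=a,b
    A=np.stack([d1,-d2],1); s=np.linalg.lstsq(A,c2-c1,rcond=None)[0]
    p,q=c1+s[0]*d1,c2+s[1]*d2; return (p+q)/2,np.linalg.norm(p-q)
def proj(n,X,p=None):
    p=p or env.camera_params(n); x=np.array(p['camera_matrix'])@(np.array(p['R'])@np.array(X)+np.array(p['t'])); return x[:2]/x[2]
E
python3 - <<'E'
from h import *
for n in ['scene','side','wrist']: snap(n,n+'0.png')
print(env.read_state())
for n in ['scene','side','wrist']: print(n,env.camera_params(n))
E
```

```text
pics
{'time_s': 0.15, 'joints': array([ 1.51062800e+00,  3.85394908e-01,  6.98088414e-03, -3.59518570e-04,
       -1.19396876e+00, -2.58615260e-01]), 'joint_vel': array([-0.00027522, -0.00101944,  0.00531534,  0.00098588,  0.0002237 ,
        0.00036646]), 'joint_efforts': array([ 2.18226938e-05, -3.92678583e+01,  1.88581914e+01,  4.18863729e+00,
       -3.40214858e-03, -2.60864141e-06]), 'tool_pos': array([195.72070244, 593.12919539, 230.47880412]), 'tool_rot': array([ 9.87313153e-01, -1.58783125e-01, -8.76947822e-05,  8.05877425e-04]), 'contact_force': array([-0.22153772, -0.34318668, -0.94246008]), 'torque': array([-0.00987389, -0.01313555,  0.0348567 ]), 'width': 0.9970962486379754}
scene {'camera_matrix': array([[543.57209991,   0.        , 271.24813394],
       [  0.        , 543.57209991, 212.4871432 ],
       [  0.        ,   0.        ,   1.        ]]), 'R': array([[-0.74553839,  0.66646119,  0.00140706],
       [ 0.56430005,  0.63237608, -0.5307221 ],
       [-0.35459548, -0.3948797 , -0.84754473]]), 't': array([ 361.67729316, -199.58397779, 1951.61670536])}
side {'camera_matrix': array([[529.2151193 ,   0.        , 278.87048104],
       [  0.        , 529.2151193 , 213.0812654 ],
       [  0.        ,   0.        ,   1.        ]]), 'R': array([[ 0.92165122, -0.38775495,  0.01432213],
       [-0.19261996, -0.48925457, -0.85060421],
       [ 0.33683316,  0.78120168, -0.52561141]]), 't': array([-449.96718637,  243.57988908, 1409.54259872])}
wrist {'camera_matrix': array([[299.33276398,   0.        , 276.57044855],
       [  0.        , 299.33276398, 205.72844831],
       [  0.        ,   0.        ,   1.        ]]), 'R': array([[-0.31367   , -0.94952983,  0.00205979],
       [-0.90290852,  0.29893899,  0.30885546],
       [-0.29388322,  0.09501889, -0.95110676]]), 't': array([624.26814121, -40.84850501, 381.53530001])}
```

View pics/scene0.png

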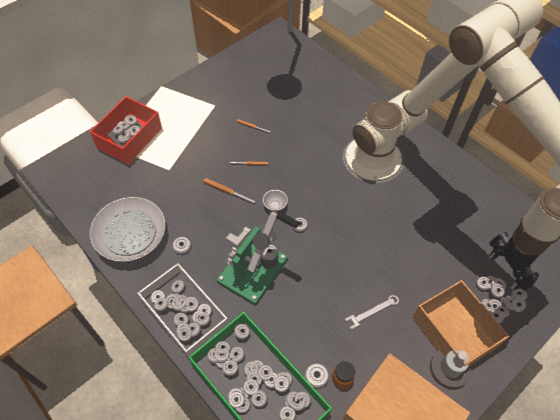

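View pics/side0.png

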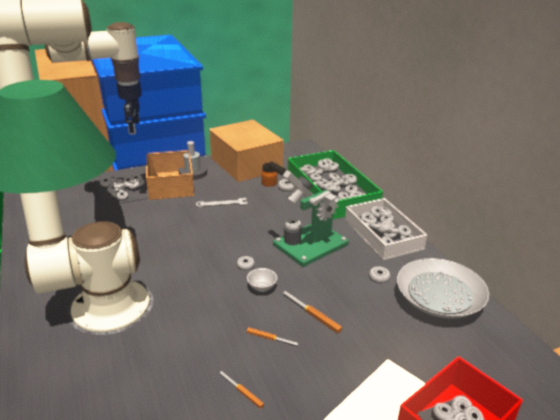

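View pics/wrist0.png

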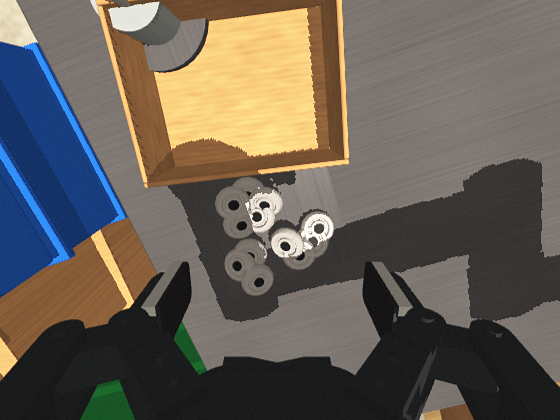

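Candidates for the bar, by scene pixel: (253,126), (249,163) and (229,190), the last one looking largest. In the side view they are (242,388), (272,337) and (312,311). I'll measure their lengths and zoom in.

Run:
```python
from h import *
s=cv2.imread('pics/scene0.png'); d=cv2.imread('pics/side0.png')
cv2.imwrite('pics/c1.png',cv2.resize(s[100:310,170:330],None,fx=3.7,fy=2.85*1.0,interpolation=cv2.INTER_CUBIC) if 0 else cv2.resize(s[110:310,170:330],None,fx=3,fy=3,interpolation=cv2.INTER_CUBIC))
cv2.imwrite('pics/c2.png',cv2.resize(d[150:350,220:420],None,fx=3,fy=3,interpolation=cv2.INTER_CUBIC))
for n,im in(('scene',s),('side',d)):
    hsv=cv2.cvtColor(im,cv2.COLOR_BGR2HSV)
    m=cv2.inRange(hsv,(5,150,110),(20,255,255))
    k,l,st,c=cv2.connectedComponentsWithStats(m)
    for i in range(1,k):
        if 30<st[i,4]<700:
            pts=np.argwhere(l==i)[:,::-1].astype(float)
            mu=pts.mean(0); ax=np.linalg.svd(pts-mu,full_matrices=False)[2][0]; q=(pts-mu)@ax
            a,b=mu+ax*(q.min()-.5),mu+ax*(q.max()+.5)
            A,B=plane(n,*a,10),plane(n,*b,10); print(n,mu.round(1),a.round(1),b.round(1),A.round(0),B.round(0),np.linalg.norm(A-B).round(0),st[i,4])
```

```text
scene [143.2 112.4] [146.6 107.8] [139.1 118. ] [ 472. -725.   10.] [ 522. -701.   10.] 55.0 37
scene [137.3 141.2] [143.  131.6] [131.  151.6] [ 549. -636.   10.] [ 635. -588.   10.] 98.0 67
scene [256.5 162.5] [246.5 162.5] [266.5 162.5] [ 357. -275.   10.] [ 304. -228.   10.] 71.0 40
scene [218.6 185.4] [203.9 179. ] [232.4 191.4] [ 514. -319.   10.] [ 474. -212.   10.] 113.0 87
scene [340.4 380.3] [332.3 376.8] [350.  384.5] [666. 459.  10.] [644. 507.  10.] 53.0 38
side [85.8 63.1] [92.4 62.9] [78.4 63.4] [ 205. 2294.   10.] [ 124. 2311.   10.] 83.0 32
side [323.3 318.5] [305.5 306.4] [340.2 330.1] [ 476. -211.   10.] [ 519. -323.   10.] 120.0 275
side [260.9 333.4] [246.4 329.3] [275.4 337.5] [ 302. -233.   10.] [ 358. -286.   10.] 78.0 144
side [249.5 395.5] [237.  385.1] [261.9 405.8] [ 224. -389.   10.] [ 255. -461.   10.] 79.0 178
```

View pics/c1.png

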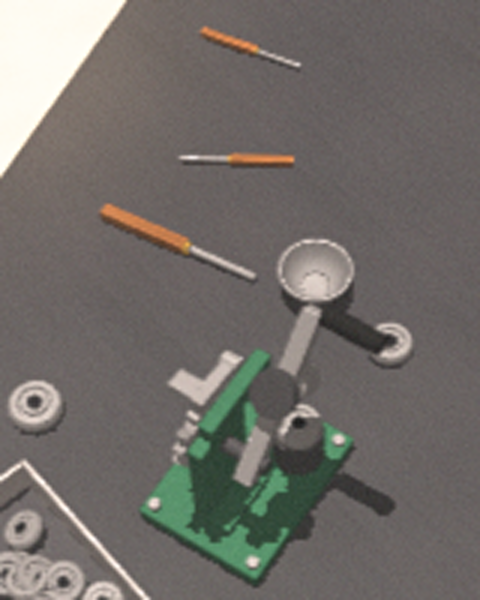

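View pics/c2.png

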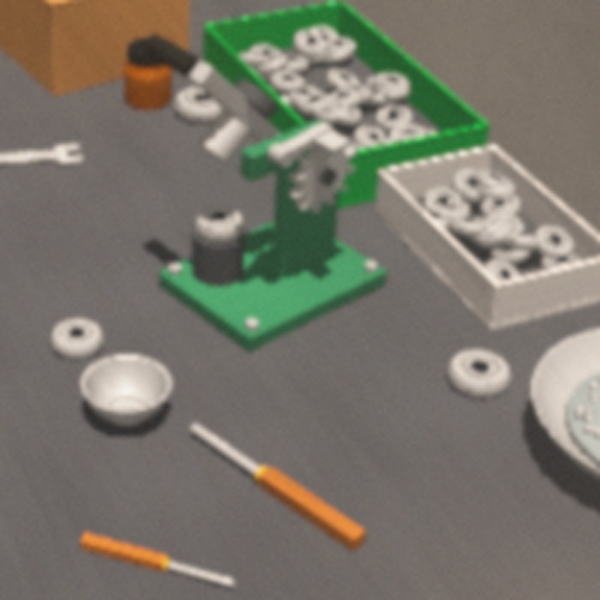

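The large one at scene (229,190) measures about 113–120 mm on the handle, while the others are about 75 mm, so it is the pry bar. In the crops, the lug is at scene crop (185,385), the anvil at (300,430) and the grip at (355,330). Next I'll measure the press frame from the base corners, then the bar more finely.

Run:
```python
from h import *
s=cv2.imread('pics/scene0.png'); d=cv2.imread('pics/side0.png')
cv2.imwrite('pics/c3.png',cv2.resize(s[220:310,205:305],None,fx=7,fy=6.6 if 0 else 6.6,interpolation=cv2.INTER_CUBIC))
cv2.imwrite('pics/c4.png',cv2.resize(d[155:275,260:360],None,fx=5,fy=5,interpolation=cv2.INTER_CUBIC))
```

```text
(no output)
```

View pics/c3.png

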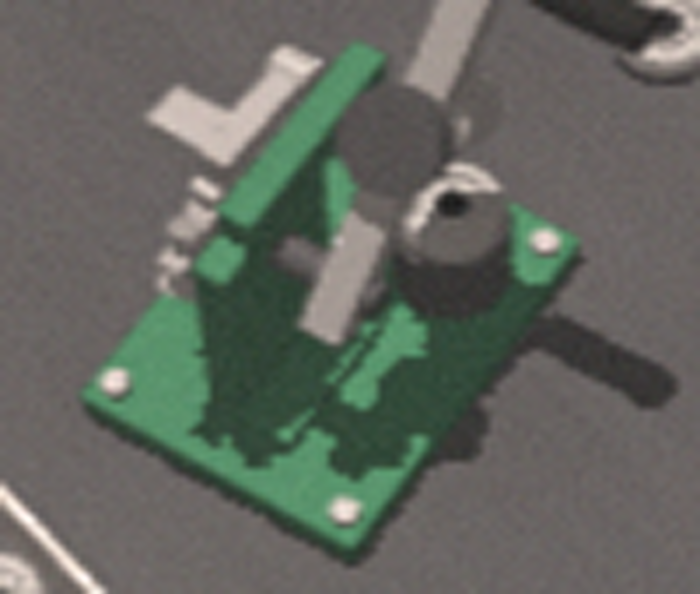

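View pics/c4.png

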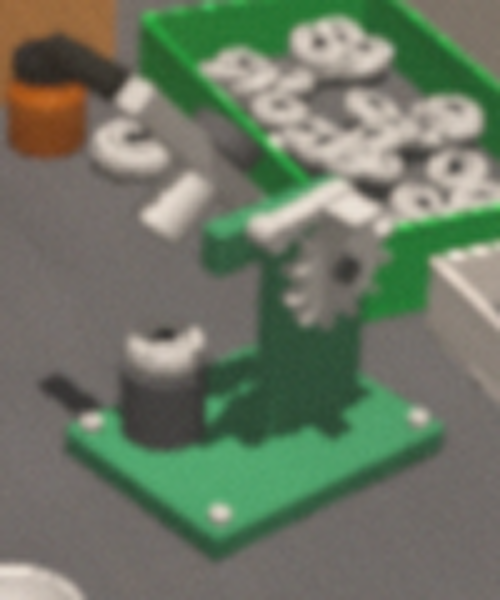

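```bash
cat >> h.py <<'E'
def S(x,y): return 205+x/7,220+y/6.6
def D(x,y): return 260+x/5,155+y/5
E
python3 - <<'E'
from h import *
z=22
P={}
P['--']=[plane('scene',*S(114,381),z),plane('side',*D(419,416),z)]
P['++']=[plane('scene',*S(545,241),z),plane('side',*D(92,420),z)]
P['+-']=[plane('scene',*S(345,511),z)]
P['-+']=[plane('side',*D(219,513),z)]
for k,v in P.items(): print(k,[a.round(1) for a in v])
C={'--':plane('scene',*S(84,395),20),'+-':plane('scene',*S(355,545),20),'++':plane('scene',*S(580,246),20)}
C2={'--':plane('side',*D(443,430),20),'-+':plane('side',*D(217,543),20),'++':plane('side',*D(68,434),20)}
print(C,C2)
m={k:np.mean(v,0)[:2] for k,v in P.items()}
# screws symmetric about plate centre (-2.5,32)
c=np.mean([m['--'],m['++']],0); c2=np.mean([m['+-'],m['-+']],0); print(c,c2)
dx=(m['+-']-m['--'])+(m['++']-m['-+']); dy=(m['++']-m['+-'])+(m['-+']-m['--'])
print(np.linalg.norm(dx)/2,np.linalg.norm(dy)/2)
ax=np.arctan2(dx[1],dx[0]); ay=np.arctan2(dy[1],dy[0]); print(ax,ay-np.pi/2)
th=np.angle(np.exp(1j*ax)+np.exp(1j*(ay-np.pi/2))*1.3)
R=np.array([[np.cos(th),-np.sin(th)],[np.sin(th),np.cos(th)]])
o=(c+c2)/2-R@np.array([-2.5,32]); print('th',th,'o',o)
def W(x,y,z): return np.append(o+R@[x,y],z)
for n,X in dict(lug=(-53,11,185),anv=(30,80,88),grip=(72,165*np.cos(.9),140+165*np.sin(.9)),gripdown=(72,165,140)).items():
    w=W(*X);print(n,w.round(1),'scene',proj('scene',w).round(1),'side',proj('side',w).round(1))
# lug mid top from views
print('lugobs scene',S(165,115),'side',D(365,205))
# bar
A=plane('scene',203.9,179,12);B=plane('scene',232.4,191.4,12);T=plane('scene',254.7,202,5)
print(A,B,T)
A=plane('side',340.2,330.1,8);B=plane('side',305.5,306.4,8);T=plane('side',220+193/3,150+428/3,5)
print(A,B,T)
E
```

```text
-- [array([708.8,  19.3,  22. ]), array([715.3,  17.7,  22. ])]
++ [array([517.8,  91.4,  22. ]), array([523.7,  88.9,  22. ])]
+- [array([675.6, 136.3,  22. ])]
-+ [array([556. , -28.1,  22. ])]
{'--': array([722.66560818,  15.25412487,  20.        ]), '+-': array([682.78999506, 151.06170324,  20.        ]), '++': array([507.1406244 , 103.17486222,  20.        ])} {'--': array([723.32902647,   1.09543006,  20.        ]), '-+': array([543.6649583 , -51.76222919,  20.        ]), '++': array([505.15756994,  82.96846304,  20.        ])}
[616.40505958  54.3180286 ] [615.80212548  54.11525239]
123.34353583249033 162.24327460030094
1.8654324338084767 -4.422704933053533
th 1.8626334429044276 o [646.03125396  65.81772153]
lug [650.7  11.9 185. ] scene [231.1 239.3] side [329.6 197.6]
anv [560.8  71.5  88. ] scene [268.4 250.5] side [292.2 221.5]
grip [527.1 105.3 269.2] scene [285.5 220.3] side [278.5 165.1]
gripdown [467.3  87.3 140. ] scene [295.1 227.5] side [261.5 210.3]
lugobs scene (228.57142857142858, 237.42424242424244) side (333.0, 196.0)
[ 514.72560594 -317.18972841   12.        ] [ 474.18931223 -211.36646829   12.        ] [ 442.78834765 -131.5221913     5.        ]
[ 519.96445873 -321.53271478    8.        ] [ 476.65767558 -209.18267698    8.        ] [ 448.07363797 -133.92197531    5.        ]
```

The views agree:

| Item | Measured |
|---|---|
| Bar tip | about (445,-133) |
| Bar butt | about (517,-319), so 200 mm long |
| Bar axis angle | 1.94 rad |
| Handle centre | about (497,-268) |
| Press yaw | 1.863 rad |
| Press origin | about (646,66) |

The bar is almost parallel to press x, with its tip towards +x. Next I'll move above the handle.

```bash
cat >> h.py <<'E'
from scipy.spatial.transform import Rotation as Ro
def go(target,yaw=None):
    "tool-frame delta (mm) to world target TCP; yaw = wanted world angle of tool x"
    s=env.read_state(); R=Ro.from_quat(s['tool_rot']).as_matrix()
    d=R.T@(np.array(target)-s['tool_pos']); a=np.arctan2(R[1,0],R[0,0])
    print('t',round(s['time_s'],2),'pos',s['tool_pos'].round(1),'yaw',round(a,4),'w',round(s['width'],3),'F',s['contact_force'].round(1))
    r=0 if yaw is None else -np.angle(np.exp(1j*(yaw-a)))
    print('delta tool mm',d.round(1),'roll',round(r,3),'dist',np.linalg.norm(d).round(0))
th=1.8626; o=np.array([646.0,65.8]); Rp=np.array([[np.cos(th),-np.sin(th)],[np.sin(th),np.cos(th)]])
def W(x,y,z): return np.append(o+Rp@[x,y],z)
E
python3 -c "
from h import *
go([485,-236,180],1.940-np.pi)"
```

```text
t 0.15 pos [195.7 593.1 230.5] yaw -0.3189 w 0.997 F [-0.2 -0.3 -0.9]
delta tool mm [534.7 696.5  51.7] roll 0.883 dist 880.0
```

move_arm(commands=[[0.029,0.038,0,0.1,0.085],[0.058,0.076,0,0.2,0.085],[0.087,0.114,0,0.3,0.085],[0.116,0.152,0,0.4,0.085],[0.145,0.19,0,0.5,0.085]])

```text
time_s: 0.65
tool_pos: [274.2, 365.5, 231.1]
tool_rot: [0.917, -0.4, 0.0, 0.0]
contact_force: [1.3, 0.1, -0.2]
width: 0.992
```

```bash
python3 -c "
from h import *
go([485,-236,180],1.940-np.pi)"
```

```text
t 0.65 pos [274.2 365.5 231.1] yaw -0.8225 w 0.992 F [ 1.3  0.1 -0.2]
delta tool mm [584.2 254.8  51.3] roll 0.379 dist 639.0
```

move_arm(commands=[[0.045,0.0195,0,0.08,0.085],[0.09,0.039,0,0.16,0.085],[0.135,0.0585,0,0.24,0.085],[0.18,0.078,0,0.32,0.085],[0.225,0.0975,0,0.38,0.085]])

```text
time_s: 1.15
tool_pos: [356.4, 134.8, 231.5]
tool_rot: [0.825, -0.565, 0.0, -0.0]
contact_force: [1.8, -0.1, -0.1]
width: 0.994
```

```bash
python3 -c "
from h import *
go([485,-236,180],1.940-np.pi)"
```

```text
t 1.15 pos [356.4 134.8 231.5] yaw -1.2006 w 0.994 F [ 1.8 -0.1 -0.1]
delta tool mm [392.2  14.3  51.4] roll 0.001 dist 396.0
```

move_arm(commands=[[0.048,0.002,0,0,0.085],[0.096,0.004,0,0,0.085],[0.144,0.006,0,0,0.085],[0.192,0.008,0,0,0.085],[0.24,0.01,0,0,0.085]])

```text
time_s: 1.65
tool_pos: [434.5, -92.6, 231.4]
tool_rot: [0.826, -0.564, 0.0, -0.0]
contact_force: [2.1, 1.6, 0.6]
width: 0.998
```

move_arm(commands=[[0.046,0.002,0.015,0,0.085],[0.092,0.003,0.03,0,0.085],[0.138,0.004,0.045,0,0.085],[0.152,0.004,0.05,0,0.085],[0.152,0.004,0.05,0,0.085]])

```text
time_s: 2.15
tool_pos: [485.5, -235.1, 179.4]
tool_rot: [0.825, -0.566, -0.002, 0.001]
contact_force: [-1.0, 0.6, -0.1]
width: 0.997
```

```bash
python3 -c "
from h import *
go([485,-236,80],1.940-np.pi)
p=env.camera_params('wrist');snap('wrist','w1.png')
for X in ([517,-319,8],[497,-268,16],[478,-217,16],[445,-133,5],[485,-236,16]): print(proj('wrist',X,p).round(0))"
```

```text
t 2.15 pos [ 485.5 -235.1  179.4] yaw -1.2022 w 0.997 F [-1.   0.6 -0.1]
delta tool mm [ 0.8  0.5 99.4] roll -0.001 dist 99.0
[277.  97.]
[277. 154.]
[277. 205.]
[277. 273.]
[277. 186.]
```

View pics/w1.png

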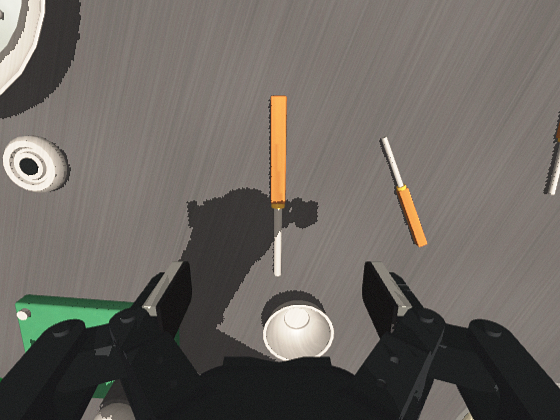

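The wrist view shows the handle from (278,97) to (278,205) and the tip at (277,275), within 2 px of my prediction, and the bar is centred between the jaws. I'll descend.

move_arm(commands=[[0,0,0.04,0,0.085],[0,0,0.08,0,0.085],[0,0,0.12,0,0.085],[0,0,0.16,0,0.06],[0,0,0.174,0,0.045]])

```text
time_s: 2.7
tool_pos: [483.5, -231.5, 4.8]
tool_rot: [0.826, -0.564, -0.003, 0.001]
contact_force: [-0.0, -0.0, 0.0]
width: 0.685
```

move_arm(commands=[[0,0,0.001,0,0.04],[0,0,0.001,0,0.0],[0,0,0.001,0,0.0],[0,0,0.001,0,0.0],[0,0,0.001,0,0.0]])

```text
time_s: 3.2
tool_pos: [487.2, -233.4, 8.3]
tool_rot: [0.826, -0.564, 0.002, -0.001]
contact_force: [-0.8, 3.0, 7.3]
width: 0.161
```

```bash
python3 -c "
from h import *
go([485,-236,80],1.940-np.pi)
snap('wrist','w2.png')"
```

```text
t 3.2 pos [ 487.2 -233.4    8.3] yaw -1.1982 w 0.161 F [-0.8  3.   7.3]
delta tool mm [  1.8   2.8 -71.7] roll 0.003 dist 72.0
```

View pics/w2.png

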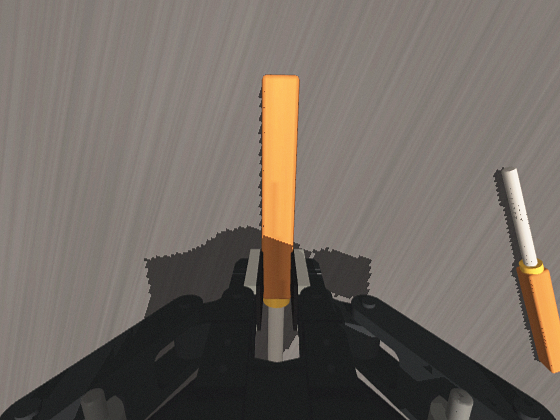

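move_arm(commands=[[0,0,-0.02,0,0.0],[0,0,-0.06,0,0.0],[0,0,-0.1,0,0.0],[0,0,-0.14,0,0.0],[0,0,-0.164,0,0.0]])

```text
time_s: 3.75
tool_pos: [487.0, -233.9, 174.4]
tool_rot: [0.826, -0.564, 0.003, -0.001]
contact_force: [0.9, 0.1, -1.5]
width: 0.163
```

```bash
python3 -c "
from h import *
go(W(-230,13,172),th-np.pi)
print(W(-230,13,172), W(-85,13,172))
snap('scene','s3.png');snap('side','d3.png')
s=cv2.imread('pics/scene0.png')
a=cv2.imread('pics/scene0.png')
s=cv2.imread('pics/s3.png')[120:280,170:330];d=cv2.imread('pics/d3.png')[170:370,240:400]
cv2.imwrite('pics/c5.png',np.hstack([cv2.resize(s,(400,400),interpolation=2),cv2.resize(d,(400,500),interpolation=2)[:400]]))
"
```

```text
t 3.75 pos [ 487.  -233.9  174.4] yaw -1.1987 w 0.163 F [ 0.9  0.1 -1.5]
delta tool mm [   6.8 -225.6    3.6] roll 0.08 dist 226.0
[ 699.71598192 -158.21694866  172.        ] [658.00236483 -19.34659851 172.        ]
```

View pics/c5.png

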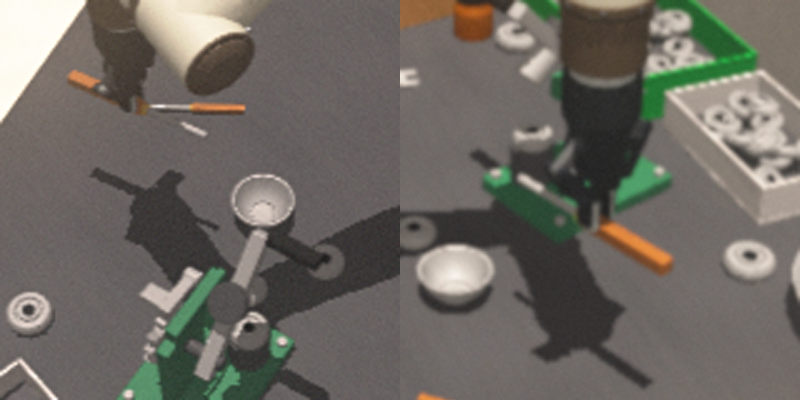

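```bash
python3 -c "
from h import *
X,e=tri(ray('scene',252.2,172.6),ray('side',288.8,241.6)); print(X,e)
b,e=tri(ray('scene',170+70/2.5,120+75/2.5),ray('side',240+269/2.5,170+263/2.5)); print(b,e,np.linalg.norm(X-b))
p=env.read_state()['tool_pos']; print(X-p)
"
```

```text
[ 451.44206709 -134.37972302  175.9997303 ] 9.867956488347515
[ 522.8927876  -316.45484748  178.67525374] 8.760286432936397 195.61113166712846
[-36.83044808  99.8379865    0.82173962]
```

move_arm(commands=[[0.001,-0.045,0,0.02,0.0],[0.003,-0.09,0,0.04,0.0],[0.004,-0.135,0,0.06,0.0],[0.005,-0.18,0,0.08,0.0],[0.007,-0.226,0.003,0.08,0.0]])

```text
time_s: 4.35
tool_pos: [699.9, -157.1, 166.2]
tool_rot: [0.802, -0.597, -0.001, 0.0]
contact_force: [1.1, -0.4, -1.2]
width: 0.163
```

move_arm(commands=[[0,0,0,0,0.0]])

```text
time_s: 4.45
tool_pos: [702.2, -155.4, 162.5]
tool_rot: [0.803, -0.596, -0.001, 0.0]
contact_force: [-1.7, 0.7, -2.3]
width: 0.164
```

```bash
python3 -c "
from h import *
go(W(-194,13,172),th-np.pi)
snap('scene','s4.png');snap('side','d4.png')
s=cv2.imread('pics/s4.png')[165:265,180:280];d=cv2.imread('pics/d4.png')[160:260,280:380]
cv2.imwrite('pics/c6.png',np.hstack([cv2.resize(s,(400,400),interpolation=2),cv2.resize(d,(400,400),interpolation=2)]))
"
```

```text
t 4.45 pos [ 702.2 -155.4  162.5] yaw -1.2763 w 0.164 F [-1.7  0.7 -2.3]
delta tool mm [-34.    3.1  -9.5] roll 0.003 dist 35.0
```

View pics/c6.png

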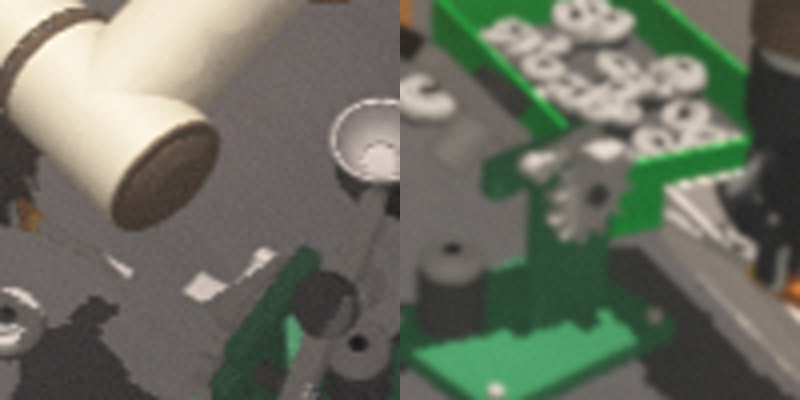

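move_arm(commands=[[0,0,0,0,0.0],[0,0,0,0,0.0]])

```text
time_s: 4.75
tool_pos: [697.9, -158.6, 167.7]
tool_rot: [0.802, -0.597, -0.0, 0.0]
contact_force: [0.7, -0.1, -0.8]
width: 0.162
```

```bash
python3 -c "
from h import *
go(W(-194,13,172),th-np.pi)
snap('side','d5.png');snap('scene','s5.png')
d=cv2.imread('pics/d5.png')[175:255,320:400]
cv2.imwrite('pics/c7.png',cv2.resize(d,(560,560),interpolation=2))
for x in (-120,-85,-67,-53): 
  for z in (163,171): X=W(x,13,z);print(x,z,proj('scene',X).round(1),proj('side',X).round(1),((proj('side',X)-[320,175])*7).round(0))
"
```

```text
t 4.75 pos [ 697.9 -158.6  167.7] yaw -1.2797 w 0.162 F [ 0.7 -0.1 -0.8]
delta tool mm [-35.8  -1.8  -4.3] roll -0.001 dist 36.0
-120 163 [212.9 232. ] [345.1 213.8] [176. 272.]
-120 171 [212.7 230.7] [345.3 211.4] [177. 255.]
-85 163 [222.8 237.5] [336.4 208.8] [115. 237.]
-85 171 [222.6 236.1] [336.6 206.4] [116. 220.]
-67 163 [227.9 240.3] [332.  206.3] [ 84. 219.]
-67 171 [227.7 238.9] [332.2 203.9] [ 85. 203.]
-53 163 [231.9 242.5] [328.7 204.4] [ 61. 206.]
-53 171 [231.7 241.2] [328.8 202. ] [ 62. 189.]
```

View pics/c7.png

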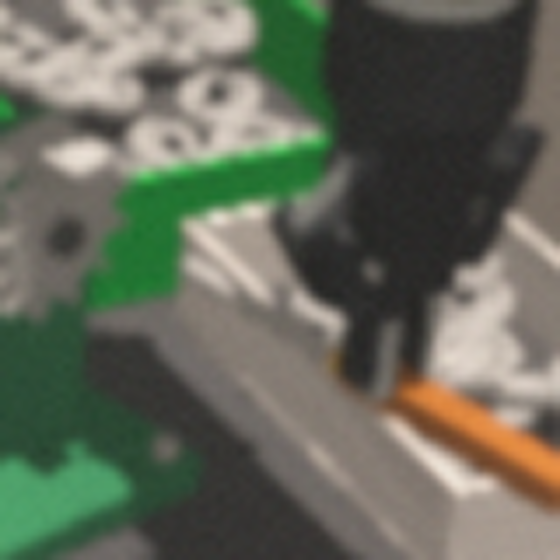

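In the side crop the rod tip is near (185,262), against a predicted (177,255). In the scene view it is at (212,234) against (213,232), and the lug top is at (231.7,236.5). The prediction holds, so I'll insert under the lug.

move_arm(commands=[[-0.02,-0.001,0,0,0.0],[-0.04,-0.002,0,0,0.0],[-0.055,-0.002,0,0,0.0],[-0.055,-0.002,0,0,0.0],[-0.055,-0.002,0,0,0.0]])

```text
time_s: 5.35
tool_pos: [685.1, -103.6, 167.8]
tool_rot: [0.803, -0.596, 0.0, -0.0]
contact_force: [-0.1, -0.5, -1.4]
width: 0.162
```

```bash
python3 -c "
from h import *
go(W(-157,13,172),th-np.pi)
snap('scene','s6.png');snap('side','d6.png')
s=cv2.imread('pics/s6.png')[205:265,190:250];d=cv2.imread('pics/d6.png')[170:230,305:365]
cv2.imwrite('pics/c8.png',np.hstack([cv2.resize(s,(400,400),interpolation=2),cv2.resize(d,(400,400),interpolation=2)]))
"
```

```text
t 5.35 pos [ 685.1 -103.6  167.8] yaw -1.277 w 0.162 F [-0.1 -0.5 -1.4]
delta tool mm [-16.4   1.7  -4.2] roll 0.002 dist 17.0
```

View pics/c8.png

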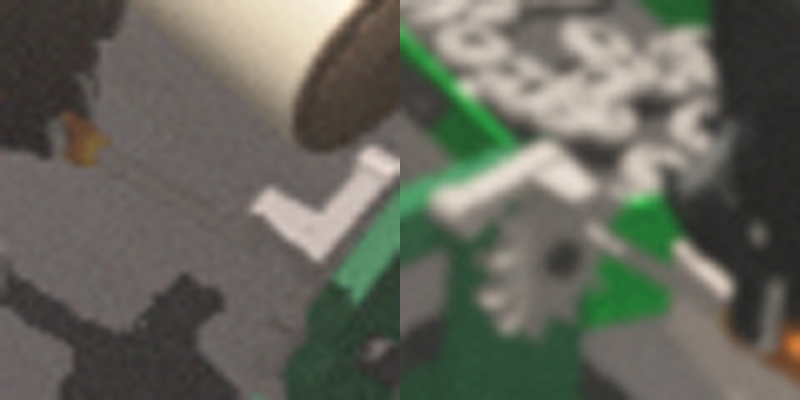

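The scene view shows the rod ending at the lug's outer edge, and corrected for height it lies within 3 mm of the lug's middle line. The side view shows it just below and in front of the lug, with clearance. I'll push it 18 mm further in.

move_arm(commands=[[-0.01,0.001,0,0,0.0],[-0.018,0.001,0,0,0.0],[-0.018,0.001,0,0,0.0],[-0.018,0.001,-0.004,0,0.0],[-0.018,0.001,-0.008,0,0.0]])

```text
time_s: 5.95
tool_pos: [679.1, -87.9, 175.7]
tool_rot: [0.802, -0.597, 0.0, 0.0]
contact_force: [-0.4, -0.9, -1.2]
width: 0.163
```

```bash
python3 -c "
from h import *
go(W(-157,13,182),th-np.pi)
snap('scene','s7.png');snap('side','d7.png')
s=cv2.imread('pics/s7.png')[205:265,190:250];d=cv2.imread('pics/d7.png')[170:230,305:365]
cv2.imwrite('pics/c9.png',np.hstack([cv2.resize(s,(400,400),interpolation=2),cv2.resize(d,(400,400),interpolation=2)]))
"
```

```text
t 5.95 pos [679.1 -87.9 175.7] yaw -1.2788 w 0.163 F [-0.4 -0.9 -1.2]
delta tool mm [ 0.3  0.5 -6.3] roll 0.0 dist 6.0
```

View pics/c9.png

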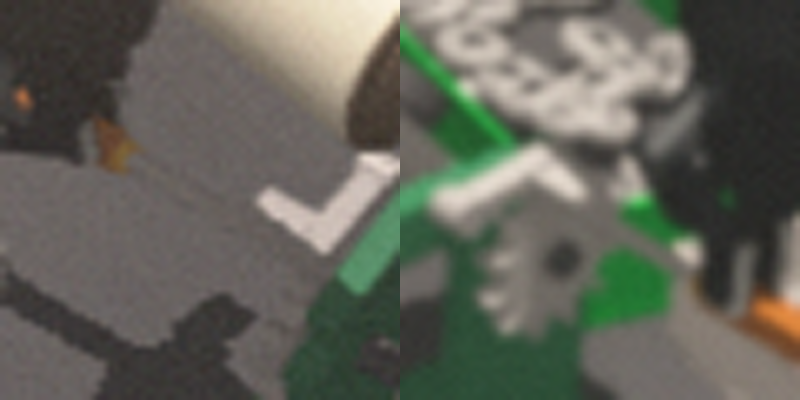

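The rod is now under the lug in both views, so I'll lift.

move_arm(commands=[[0,0,-0.006,0,0.0],[0,0.001,-0.012,0,0.0],[0,0.001,-0.018,0,0.0],[0,0.002,-0.024,0,0.0],[0,0.003,-0.03,0,0.0]])

```text
time_s: 6.55
tool_pos: [676.0, -88.7, 205.8]
tool_rot: [0.802, -0.597, 0.0, 0.0]
contact_force: [-0.7, 0.2, -2.8]
width: 0.166
```

move_arm(commands=[[0,0.001,-0.006,0,0.0],[0,0.001,-0.01,0,0.0],[0,0.001,-0.01,0,0.0]])

```text
time_s: 6.85
tool_pos: [675.7, -88.9, 216.5]
tool_rot: [0.802, -0.597, 0.001, -0.001]
contact_force: [-0.6, -0.4, -2.5]
width: 0.157
```

```bash
python3 -c "
from h import *
go(W(-157,13,182),th-np.pi)
snap('scene','s8.png');snap('side','d8.png')
s=cv2.imread('pics/s8.png')[205:265,190:250];d=cv2.imread('pics/d8.png')[165:225,305:365]
cv2.imwrite('pics/c10.png',np.hstack([cv2.resize(s,(400,400),interpolation=2),cv2.resize(d,(400,400),interpolation=2)]))
"
```

```text
t 6.85 pos [675.7 -88.9 216.5] yaw -1.2787 w 0.157 F [-0.6 -0.4 -2.5]
delta tool mm [ 0.2 -3.  34.5] roll 0.0 dist 35.0
```

View pics/c10.png

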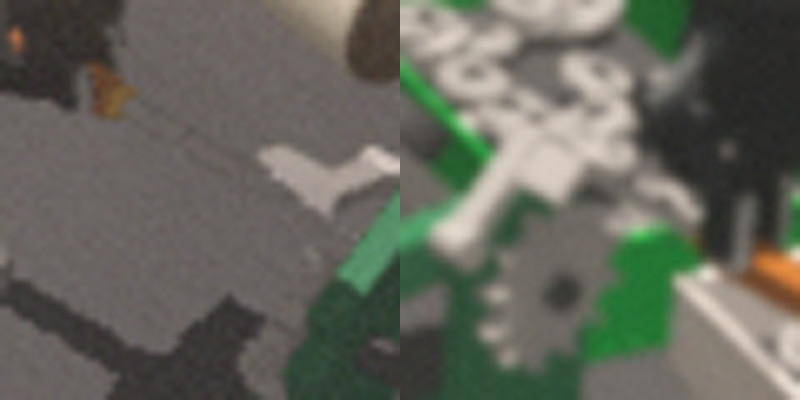

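```bash
python3 -c "
from h import *
for a in (0,.2,.3,.4,.5,.6,.7,.8,.9):
  def L(x,dy,dz): 
    return W(x,59+dy*np.cos(a)+dz*np.sin(a),182-dy*np.sin(a)+dz*np.cos(a))
  m=L(-53,-48,10); c=L(-67,-59,10); c2=L(-67,-37,10)
  f=lambda q,o:((q-o)*6.667).round(0)
  print(a,'scene mid',f(proj('scene',m),[190,205]),'outer corners',f(proj('scene',c),[190,205]),f(proj('scene',c2),[190,205]),'side mid',f(proj('side',m),[305,165])+[400,0], f(proj('side',c),[305,165])+[400,0], f(proj('side',c2),[305,165])+[400,0])
"
```

```text
0 scene mid [273. 221.] outer corners [231. 225.] [260. 187.] side mid [565. 204.] [606. 209.] [570. 224.]
0.2 scene mid [275. 205.] outer corners [234. 206.] [262. 174.] side mid [562. 187.] [603. 188.] [566. 212.]
0.3 scene mid [277. 196.] outer corners [236. 196.] [264. 167.] side mid [559. 180.] [600. 178.] [564. 206.]
0.4 scene mid [280. 187.] outer corners [239. 184.] [267. 159.] side mid [555. 173.] [595. 170.] [560. 202.]
0.5 scene mid [284. 177.] outer corners [243. 173.] [270. 152.] side mid [551. 167.] [591. 162.] [557. 198.]
0.6 scene mid [287. 167.] outer corners [247. 160.] [273. 144.] side mid [546. 163.] [585. 156.] [552. 194.]
0.7 scene mid [292. 157.] outer corners [252. 148.] [276. 136.] side mid [540. 159.] [578. 151.] [547. 192.]
0.8 scene mid [297. 146.] outer corners [258. 135.] [280. 128.] side mid [534. 156.] [571. 147.] [542. 190.]
0.9 scene mid [302. 136.] outer corners [264. 123.] [285. 120.] side mid [527. 154.] [562. 144.] [537. 189.]
```

The outer corner of the lug rose about 55 crop px, which puts the pawl at about 0.55 rad, well clear. I'll drop the bar a little, back out, and return it to where it lay.

move_arm(commands=[[0,0,0.006,0,0.0],[0.0,0,0.012,0,0.0],[0.025,0,0.013,0,0.0],[0.05,0,0.013,0,0.0],[0.075,0,0.013,0,0.0]])

```text
time_s: 7.45
tool_pos: [696.6, -161.2, 201.2]
tool_rot: [0.803, -0.596, -0.001, 0.0]
contact_force: [0.2, 1.3, -0.5]
width: 0.163
```

```bash
python3 -c "
from h import *
go([487,-235,60],1.94-np.pi)
snap('scene','s9.png');snap('side','d9.png')
s=cv2.imread('pics/s9.png')[205:265,190:250];d=cv2.imread('pics/d9.png')[165:225,305:365]
cv2.imwrite('pics/c11.png',np.hstack([cv2.resize(s,(400,400),interpolation=2),cv2.resize(d,(400,400),interpolation=2)]))
"
```

```text
t 7.45 pos [ 696.6 -161.2  201.2] yaw -1.2781 w 0.163 F [ 0.2  1.3 -0.5]
delta tool mm [ 10.2 221.8 141.6] roll -0.077 dist 263.0
```

View pics/c11.png

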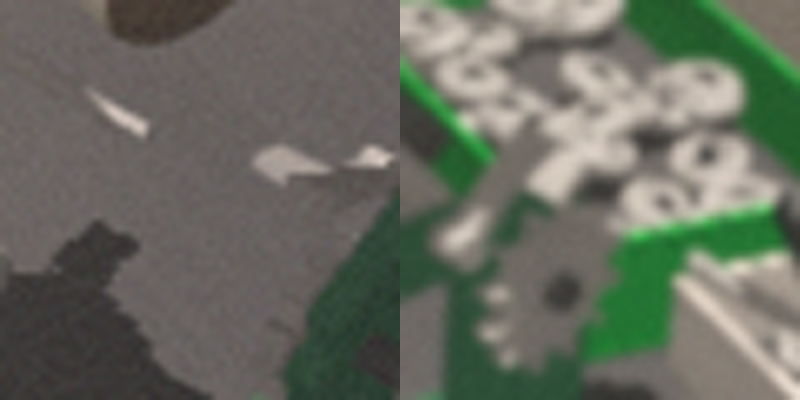

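The pawl stayed up after the bar left. Next I'll place the bar back at its original spot.

move_arm(commands=[[0.003,0.044,0.015,-0.02,0.0],[0.006,0.09,0.03,-0.04,0.0],[0.008,0.135,0.045,-0.06,0.0],[0.01,0.18,0.06,-0.077,0.0],[0.01,0.222,0.08,-0.077,0.0]])

```text
time_s: 8.05
tool_pos: [485.1, -234.4, 122.1]
tool_rot: [0.825, -0.565, 0.001, -0.0]
contact_force: [0.6, -0.7, -1.6]
width: 0.16
```

move_arm(commands=[[0,0,0.025,0,0.0],[0,0,0.05,0,0.0],[0,0,0.06,0,0.0],[0,0,0.06,0,0.0]])

```text
time_s: 8.45
tool_pos: [486.0, -233.8, 60.9]
tool_rot: [0.825, -0.565, -0.002, 0.001]
contact_force: [-0.4, 0.3, -1.6]
width: 0.16
```

```bash
python3 -c "
from h import *
go([487,-235,10],1.94-np.pi)
snap('side','d10.png'); cv2.imwrite('pics/c12.png',cv2.resize(cv2.imread('pics/d10.png')[230:350,230:390],(640,480),interpolation=2))
"
```

```text
t 8.45 pos [ 486.  -233.8   60.9] yaw -1.2015 w 0.16 F [-0.4  0.3 -1.6]
delta tool mm [ 1.6 -0.7 50.9] roll 0.0 dist 51.0
```

View pics/c12.png

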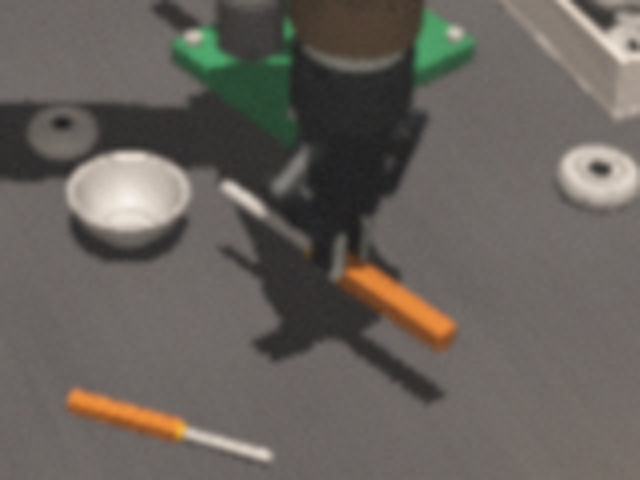

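move_arm(commands=[[0,0,0.025,0,0.0],[0,0,0.045,0,0.0],[0,0,0.051,0,0.0],[0,0,0.052,0,0.0],[0,0,0.052,0,0.0]])

```text
time_s: 9.0
tool_pos: [488.2, -234.4, 11.4]
tool_rot: [0.825, -0.565, 0.001, -0.0]
contact_force: [-0.1, -0.2, -0.9]
width: 0.165
```

move_arm(commands=[[0,0,0,0,0.03],[0,0,0,0,0.05],[0,0,0,0,0.05]])

```text
time_s: 9.3
tool_pos: [487.6, -234.3, 11.2]
tool_rot: [0.825, -0.565, 0.001, -0.0]
contact_force: [0.7, 0.0, -0.2]
width: 0.585
```

move_arm(commands=[[0,0,-0.03,0,0.06],[0,0,-0.08,0,0.06],[0,0,-0.13,0,0.06],[0,0,-0.18,0,0.06],[0,0,-0.23,0,0.06]])

```text
time_s: 9.8
tool_pos: [486.5, -234.2, 243.1]
tool_rot: [0.825, -0.565, 0.001, -0.0]
contact_force: [1.6, 0.3, -0.4]
width: 0.701
```

```bash
python3 -c "
from h import *
go(W(72,102,330),th)
snap('side','d11.png'); snap('wrist','w11.png'); snap('scene','s11.png')
d=cv2.imread('pics/d11.png')[180:360,220:380];s=cv2.imread('pics/s11.png')[160:280,190:310]
cv2.imwrite('pics/c13.png',np.hstack([cv2.resize(d,(400,450),interpolation=2),cv2.resize(s,(400,450),interpolation=2)]))
"
```

```text
t 9.8 pos [ 486.5 -234.2  243.1] yaw -1.2018 w 0.701 F [ 1.6  0.3 -0.4]
delta tool mm [-301.8 -160.9  -87. ] roll -3.064 dist 353.0
```

View pics/c13.png

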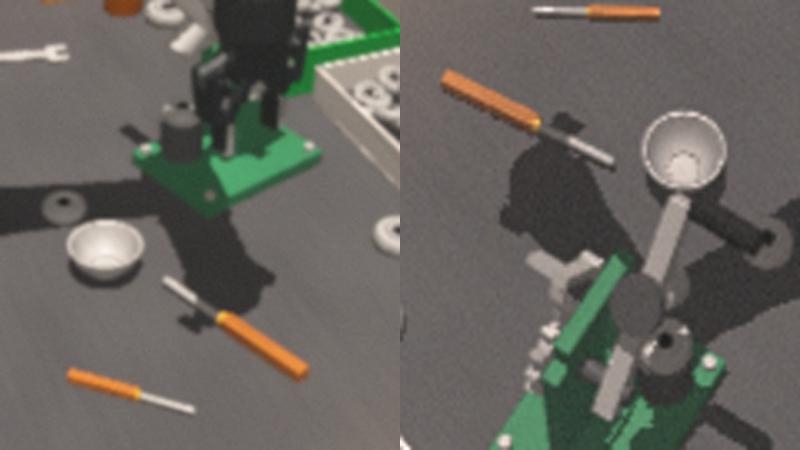

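View pics/w11.png

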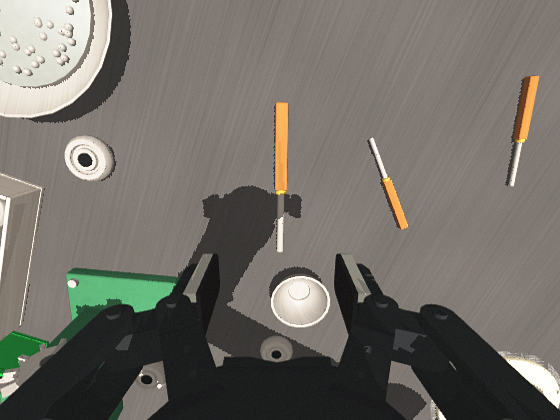

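The bar lies flat in its old place: handle (281,103)–(281,192) and tip (280,250) in the wrist view. The pawl is up at scene crop (560,275). Next I'll take the closed fingers above the lever grip.

move_arm(commands=[[0,0,-0.045,0,0.06],[-0.005,-0.002,-0.09,0,0.0],[-0.045,-0.015,-0.1,0.02,0.0],[-0.09,-0.035,-0.1,0.04,0.0],[-0.135,-0.055,-0.1,0.06,0.0]])

```text
time_s: 10.45
tool_pos: [488.9, -87.2, 339.7]
tool_rot: [0.807, -0.591, -0.0, -0.0]
contact_force: [1.9, 0.5, 0.6]
width: 0.019
```

```bash
python3 -c "
from h import *
go(W(78,105,330),th-np.pi)"
```

```text
t 10.45 pos [488.9 -87.2 339.7] yaw -1.2645 w 0.019 F [1.9 0.5 0.6]
delta tool mm [-178.   -92.1    9.8] roll 0.015 dist 201.0
```

move_arm(commands=[[-0.042,-0.021,0,0.015,0.0],[-0.084,-0.042,0,0.015,0.0],[-0.126,-0.064,0,0.015,0.0],[-0.165,-0.085,0,0.015,0.0],[-0.178,-0.092,0.005,0.015,0.0]])

```text
time_s: 10.95
tool_pos: [523.3, 112.4, 334.0]
tool_rot: [0.804, -0.594, -0.0, 0.0]
contact_force: [-0.0, -1.2, -0.3]
width: -0.0
```

move_arm(commands=[[0,0,0,0,0.0]])

```text
time_s: 11.05
tool_pos: [522.5, 110.7, 332.9]
tool_rot: [0.804, -0.595, -0.001, 0.002]
contact_force: [0.2, -0.4, 0.7]
width: 0.002
```

```bash
python3 -c "
from h import *
go(W(78,105,290),th-np.pi)
snap('side','d12.png'); snap('wrist','w12.png'); snap('scene','s12.png')
d=cv2.imread('pics/d12.png')[120:240,220:340];s=cv2.imread('pics/s12.png')[150:270,220:340]
cv2.imwrite('pics/c14.png',np.hstack([cv2.resize(d,(400,400),interpolation=2),cv2.resize(s,(400,400),interpolation=2)]))
"
```

```text
t 11.05 pos [522.5 110.7 332.9] yaw -1.274 w 0.002 F [ 0.2 -0.4  0.7]
delta tool mm [ 0.5 -0.5 42.9] roll 0.005 dist 43.0
```

View pics/c14.png

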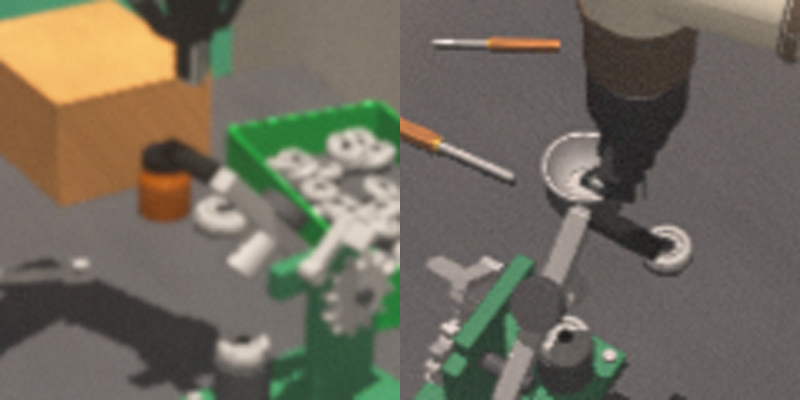

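View pics/w12.png

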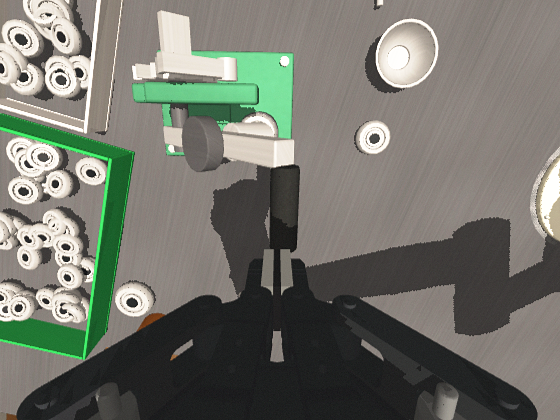

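```bash
python3 -c "
from h import *
p=env.camera_params('wrist')
for z in (262,268,272):
  for q in ((285,168),(285,208),(285,248)):
    X=plane('wrist',*q,z,p); print(z,q,X.round(1),(Rp.T@(X[:2]-o)).round(1))
for L in (0,.04,.08):
  print(L,165*np.cos(.9-L),140+165*np.sin(.9-L))
s=env.read_state()['tool_pos'];print(Rp.T@(s[:2]-o))
"
```

```text
262 (285, 168) [527.7  70.1 262. ] [ 38.1 112. ]
262 (285, 208) [518.6  99.5 262. ] [ 68.9 112.3]
262 (285, 248) [508.6 131.6 262. ] [102.5 112.7]
268 (285, 168) [528.2  69.  268. ] [ 37.  111.9]
268 (285, 208) [519.3  97.6 268. ] [ 66.9 112.1]
268 (285, 248) [509.6 128.8 268. ] [ 99.6 112.5]
272 (285, 168) [528.6  68.3 272. ] [ 36.2 111.7]
272 (285, 208) [519.8  96.4 272. ] [ 65.6 112. ]
272 (285, 248) [510.3 127.  272. ] [ 97.7 112.3]
0 102.56564476465962 269.24894008853477
0.04 107.65218224706857 265.0440228777207
0.08 112.56649920245623 260.6390619049378
[ 75.89085131 105.86937933]
```

The grip axis is at press y≈112, so the lever is at about 0.08 rad, and it reads x 38–102, matching the given span. I'll touch down on it.

move_arm(commands=[[0,0.003,0.02,0,0.0],[0,0.007,0.04,0,0.0],[0,0.007,0.053,0,0.0],[0,0.007,0.053,0,0.0]])

```text
time_s: 11.6
tool_pos: [515.2, 105.1, 280.7]
tool_rot: [0.802, -0.597, -0.001, 0.002]
contact_force: [-0.1, -0.3, -0.3]
width: 0.003
```

```bash
python3 -c "
from h import *
go(W(76,113,280),th-np.pi)
s=env.read_state()['tool_pos'];q=Rp.T@(s[:2]-o);print(q)
for f in np.arange(.82,-.03,-.04): print(round(f,2),'dy',round(165*np.cos(f)+1-q[1],1),'dz',round(s[2]-(151+165*np.sin(f)),1))
"
```

```text
t 11.6 pos [515.2 105.1 280.7] yaw -1.2792 w 0.003 F [-0.1 -0.3 -0.3]
delta tool mm [-0.8 -1.   0.7] roll -0.0 dist 1.0
[ 75.24593966 113.99972971]
0.82 dy -0.4 dz 9.1
0.78 dy 4.3 dz 13.7
0.74 dy 8.8 dz 18.5
0.7 dy 13.2 dz 23.4
0.66 dy 17.3 dz 28.5
0.62 dy 21.3 dz 33.8
0.58 dy 25.0 dz 39.3
0.54 dy 28.5 dz 44.9
0.5 dy 31.8 dz 50.6
0.46 dy 34.8 dz 56.5
0.42 dy 37.7 dz 62.4
0.38 dy 40.2 dz 68.5
0.34 dy 42.6 dz 74.7
0.3 dy 44.6 dz 80.9
0.26 dy 46.5 dz 87.3
0.22 dy 48.0 dz 93.7
0.18 dy 49.3 dz 100.2
0.14 dy 50.4 dz 106.7
0.1 dy 51.2 dz 113.2
0.06 dy 51.7 dz 119.8
0.02 dy 52.0 dz 126.4
-0.02 dy 52.0 dz 133.0
```

move_arm(commands=[[0,0,0.005,0,0.0],[0,0,0.009,0,0.0],[0,0.004,0.0135,0,0.0],[0,0.009,0.0185,0,0.0],[0,0.013,0.0235,0,0.0]])

```text
time_s: 12.1
tool_pos: [505.0, 103.2, 262.2]
tool_rot: [0.803, -0.596, 0.002, -0.002]
contact_force: [-4.1, 0.5, 11.6]
width: -0.001
```

```bash
python3 -c "
from h import *
go(W(76,113,280),th-np.pi)
snap('wrist','w13.png')
p=env.camera_params('wrist');print(proj('wrist',W(72,127.2,246),p))"
```

```text
t 12.1 pos [505.  103.2 262.2] yaw -1.276 w -0.001 F [-4.1  0.5 11.6]
delta tool mm [  0.4 -11.4 -17.8] roll 0.003 dist 21.0
[279.8543331  243.43722495]
```

View pics/w13.png

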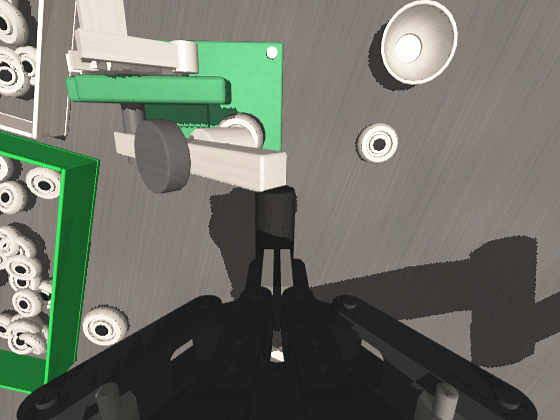

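The fingers are on the grip (255–295, 188–248), it is centred, and the lever is moving at about 12 N. I'll follow the arc.

move_arm(commands=[[0,0.004,0.005,0,0.0],[0,0.008,0.0105,0,0.0],[0,0.012,0.016,0,0.0],[0,0.015,0.0215,0,0.0],[0,0.0185,0.027,0,0.0]])

```text
time_s: 12.65
tool_pos: [484.0, 96.9, 234.1]
tool_rot: [0.803, -0.596, -0.001, 0.002]
contact_force: [-12.2, -0.2, 13.2]
width: -0.001
```

move_arm(commands=[[0,0.003,0.006,0,0.0],[0,0.006,0.012,0,0.0],[0,0.0085,0.018,0,0.0],[0,0.011,0.024,0,0.0],[0,0.013,0.03,0,0.0]])

```text
time_s: 13.15
tool_pos: [472.1, 93.0, 202.9]
tool_rot: [0.803, -0.596, -0.001, 0.002]
contact_force: [-6.1, -1.4, 8.3]
width: -0.003
```

```bash
python3 -c "
from h import *
go(W(76,113,280),th-np.pi)
snap('wrist','w14.png')
s=env.read_state()['tool_pos'];q=Rp.T@(s[:2]-o);print(q,'phi',np.arcsin((s[2]-151)/165),165*np.cos(np.arcsin((s[2]-151)/165)))"
```

```text
t 13.15 pos [472.1  93.  202.9] yaw -1.2768 w -0.003 F [-6.1 -1.4  8.3]
delta tool mm [  0.2 -45.5 -77.3] roll 0.002 dist 90.0
[ 76.09084175 159.17119543] phi 0.3127336304354743 156.99685568902174
```

View pics/w14.png

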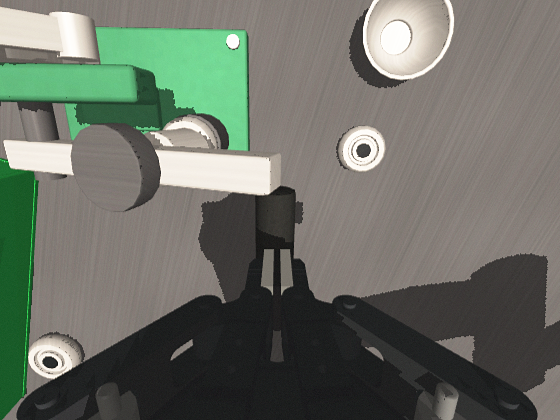

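move_arm(commands=[[0,0.0015,0.0065,0,0.0],[0,0.003,0.013,0,0.0],[0,0.004,0.0195,0,0.0],[0,0.005,0.026,0,0.0],[0,0.006,0.0325,0,0.0]])

```text
time_s: 13.7
tool_pos: [467.1, 91.6, 170.0]
tool_rot: [0.803, -0.596, -0.0, 0.001]
contact_force: [-4.9, -1.6, 5.8]
width: 0.001
```

move_arm(commands=[[0,0.0005,0.005,0,0.0],[0,0.001,0.01,0,0.0],[0,0.001,0.014,0,0.0],[0,0.001,0.017,0,0.0],[0,0.001,0.017,0,0.0]])

```text
time_s: 14.2
tool_pos: [467.5, 92.4, 151.9]
tool_rot: [0.803, -0.596, 0.0, -0.0]
contact_force: [0.0, -0.5, -0.4]
width: 0.0
```

```bash
python3 -c "
from h import *
go(W(76,166,151),th-np.pi)"
```

```text
t 14.2 pos [467.5  92.4 151.9] yaw -1.2769 w 0.0 F [ 0.  -0.5 -0.4]
delta tool mm [0.8 2.7 0.8] roll 0.002 dist 3.0
```

The contact force dropped to zero, so I'll look.

```bash
python3 -c "
from h import *
snap('wrist','w15.png');snap('side','d15.png')
cv2.imwrite('pics/c15.png',cv2.resize(cv2.imread('pics/d15.png')[140:270,240:370],(520,520),interpolation=2))"
```

```text
(no output)
```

View pics/w15.png

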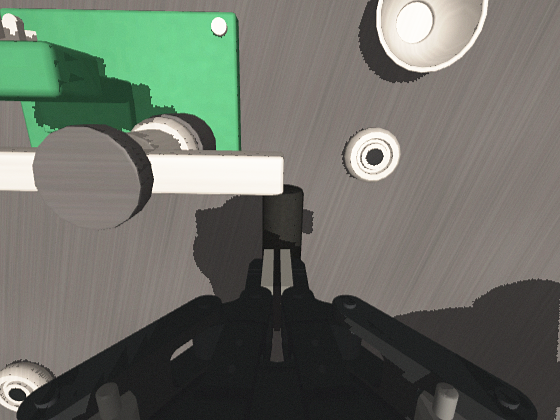

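View pics/c15.png

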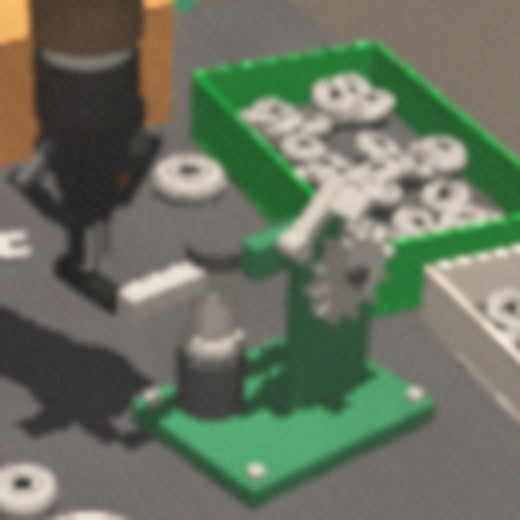

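move_arm(commands=[[0,0.001,0.002,0,0.0],[0,0.002,0.004,0,0.0],[0,0.002,0.006,0,0.0],[0,0.002,0.006,0,0.0]])

```text
time_s: 14.7
tool_pos: [468.0, 92.7, 150.6]
tool_rot: [0.804, -0.595, 0.002, -0.003]
contact_force: [-5.0, 0.3, 20.9]
width: -0.001
```

```bash
python3 -c "
from h import *
go(W(76,166,151),th-np.pi)
snap('wrist','w16.png')"
```

```text
t 14.7 pos [468.   92.7 150.6] yaw -1.2744 w -0.001 F [-5.   0.3 20.9]
delta tool mm [ 1.   3.2 -0.4] roll 0.005 dist 3.0
```

View pics/w16.png

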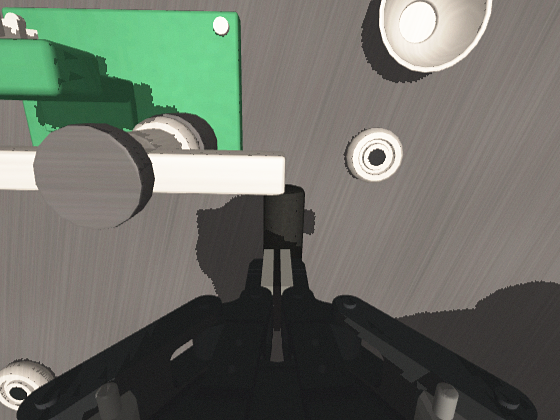

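At z 150.6 the force is 21 N, well above the friction level, which indicates the hard stop (grip top at level is 151). I'll press slightly more to confirm.

move_arm(commands=[[0,0,0.002,0,0.0],[0,0,0.003,0,0.0],[0,0,0.003,0,0.0],[0,0,0.003,0,0.0]])

```text
time_s: 15.15
tool_pos: [468.1, 92.7, 150.3]
tool_rot: [0.804, -0.595, 0.003, -0.003]
contact_force: [-12.8, 1.8, 37.6]
width: -0.0
```

It is solid: +17 N for 0.3 mm. I'll withdraw upwards.

move_arm(commands=[[0,0,-0.004,0,0.0],[0,0,-0.01,0,0.0],[0,0,-0.03,0,0.0],[0,0,-0.07,0,0.0],[0,0,-0.11,0,0.0]])

```text
time_s: 15.65
tool_pos: [464.7, 91.4, 253.5]
tool_rot: [0.803, -0.596, -0.001, 0.001]
contact_force: [1.0, 0.9, -0.0]
width: 0.002
```

move_arm(commands=[[0,0.01,-0.03,0,0.0],[0,0.02,-0.06,0,0.0],[0,0.02,-0.06,0,0.0],[0,0.02,-0.06,0,0.0]])

```text
time_s: 16.05
tool_pos: [445.9, 85.9, 313.2]
tool_rot: [0.803, -0.596, -0.0, -0.001]
contact_force: [0.5, -0.1, -0.9]
width: -0.003
```

```bash
python3 -c "
from h import *
go(W(76,166,151),th-np.pi)
p=env.camera_params('wrist')
snap('wrist','w17.png');snap('side','d17.png');snap('scene','s17.png')
cv2.imwrite('pics/c17.png',np.hstack([cv2.resize(cv2.imread('pics/d17.png')[170:350,220:380],(400,450),interpolation=2),cv2.resize(cv2.imread('pics/s17.png')[160:310,190:310],(400,500),interpolation=2)[:450]]))
for z in (130,140,150):print(z,proj('wrist',W(104,165,z),p),proj('wrist',W(40,165,z),p))
"
```

```text
t 16.05 pos [445.9  85.9 313.2] yaw -1.2769 w -0.003 F [ 0.5 -0.1 -0.9]
delta tool mm [  1.  -19.7 162.2] roll 0.002 dist 163.0
130 [258.52519316 205.58530351] [257.53769206 149.33620536]
140 [258.00717666 208.35395265] [256.95716343 150.57807257]
150 [257.45881961 211.28476329] [256.34042327 151.89740351]
```

View pics/c17.png

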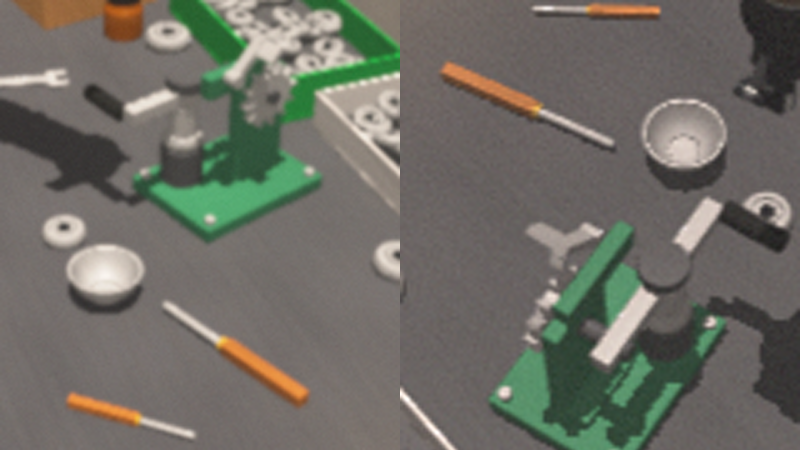

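View pics/w17.png

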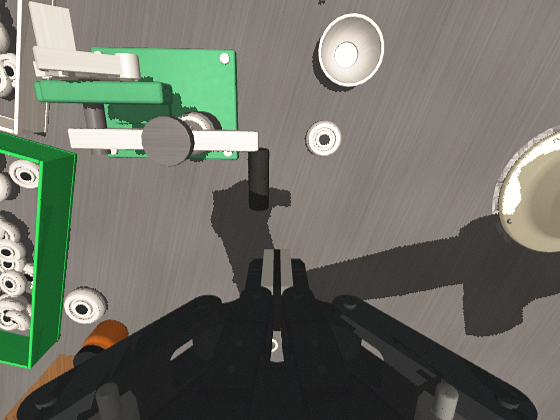

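The wrist view shows the grip from (258,149) to (258,208), matching the level-lever prediction of (257,151)–(258,208). The pawl is up at (95,60), the bar is flat, and the loose things are unmoved. I'll hand in.

```bash
python3 -c "
from h import *
print(env.job_done(), env.read_state()['contact_force'].round(1), env.read_state()['joint_vel'].round(3))"
```

```text
the job is handed in; nothing more can be done
the job is handed in; nothing more can be done
```

The job was done and handed in at about 16 s of the 61 s allowed; no verdict was reported.

- **Bar:** I picked the large bar, whose handle measured about 113–120 mm against about 75 mm for the other two. Its steel tip went under the lug, and the fingers and arm stayed well away from the pawl. I put the bar back flat where it had lain, and the final pictures show it lying flat.
- **Pawl:** I lifted it to about 0.55 rad, judged from the images. It was still up after the bar left and in the last pictures.
- **Lever:** I pushed the grip down along its arc with closed fingertips at roughly 0.4 rad/s.
    - **Hard stop:** the fingertips stopped at z of about 150.3 mm (a level grip's top is at 151), and the force rose to 38 N with only 0.3 mm more travel.
    - **After withdrawing:** the grip's pixels matched a level lever to within about 2 px.
- **Loose things:** those in view looked unmoved. I compared them by eye and did not measure them.

**Disagreements:** the scene and side cameras differed by about 6 mm on the base plate, and their rays missed each other by about 9 mm at the bar tip. I aimed the tip by comparing it with the lug in each picture instead. The contact force also dropped to zero briefly near the end of the push, so I looked again and then pressed on to the stop. The final force and speed printout was not returned after hand-in; the last reading before it was 0.9 N or less on each axis, with the arm clear.

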